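Find the full bottle and take off its safety cap

ROBOT

A 6-joint arm with a two-finger parallel gripper is mounted at the origin on the work surface. World frame = base frame: x ahead of the robot, y to its left, z up, the work surface at z = 0. Lengths are in m, angles in rad, forces in N, time in s.
With the tool pointing down it reaches from about 0.15 to 0.775 m from the base axis. Payload 6.1 kg.
Tool frame: the origin (TCP) lies at the very end of the fingers, on their centre line; the grasp point (between the pads) lies 19 mm behind it; z points along the fingers, x is the direction in which the jaws open and shut, and the axes are right-handed (so a half turn about z gives the same grasp; the last joint's range is limited). The gripper opens to 85 mm and grips with 20 to 120 N. Pads are 22 mm wide; open, the fingers measure 114 mm over their backs; the gripper's body (76 mm by 85 mm) begins 54 mm behind the grasp point. The pads swing forward as they close: fully open they stand 13 mm farther back than shut.
Start: joints at [-1.119, 0.126, -0.04, 1.405, 0, 1.571], TCP at [0.229, -0.472, 0.231] pointing down, gripper open.
Joint ranges: [-2.72, 2.72], [-0.95, 1.95], [-1.27, 1.35], [-1.78, 2.02], [-1.46, 1.47], [-3.14, 3.14]. Speed limits (rad/s): [2.39, 2.39, 3.01, 3.14, 3.14, 3.14].

INTERFACE

Orientations are given as [roll, pitch, yaw] about the fixed x, y, z axes, in that order (R = Rz(yaw) Ry(pitch) Rx(roll)).
In Python, from workcell import robot, open_jaws, grab, kin, optics, job gives the robot as it stands. Calls block until the motion is done:
- robot.goto(position, orientation): joint-space move of the TCP to a pose.
- robot.servo_line(position, ori=None, v=0.15): straight line of the TCP; ori=None keeps the orientation; v is the mean speed in m/s.
- robot.movej(angles): joint-space move.
- open_jaws() and grab(grasp_force=None): open the fingers fully, or close them until they stop; grasp_force is the grip in N (None keeps the last).
- robot.hold(seconds).
- kin.solve_ik(position, orientation): joint angles nearest the present ones, or None.
- optics.camera(name): name is "scene" or "top"; returns a dict with "pixels" (420x560x3 uint8, red, green, blue), "fx", "fy", "cx", "cy" (pixels), "R" (3x3) and "t" (3): a world point X has camera coordinates R X + t. Camera axes: x right, y down, z forward; pixel columns grow to the right and rows downward; lengths in m; the calibration is good to about 2 mm. A picture is of the moment at which its call begins. There is no depth.
A pose or a line that the arm cannot do raises robot.Unreachable and nothing moves.
- job.close_job(): hands the job in, once; it reports no verdict.
Readings, each from a call of its own:
- robot.get_time_s(): time.
- robot.get_q(): joint angles.
- robot.get_qd(): joint speeds.
- robot.get_effort(): joint torques, N m.
- robot.get_tool_pos(): TCP position.
- robot.get_orientation(): TCP orientation.
- robot.get_force(): force on the tool from outside, world axes, zero at the start.
- robot.get_torque(): the same for the moment, N m.
- robot.get_gripper_width(): finger opening in m.
Only numpy, scipy, OpenCV 4.12 (cv2) and the standard library are available. Lean on these libraries where they do the work, as an engineer would, in place of code of your own. Each camera call takes 0.05 s, during which the arm holds its last target.

TASK

Two identical opaque bottles of clay varnish stand in the plywood rack, one full and the other nearly empty: find the full one by hefting, lifting a bottle only a little way up in its cut-out, and set it fully back down. Then, with the full bottle standing in the rack, press its safety cap down, twist it free anticlockwise, and finish while holding that cap in the gripper, upright and still, a few centimetres above its own bottle's mouth. Leave the other bottle closed, both bottles standing fully down in the rack, and the things around where they are.

Things in the scene. Friction and masses are not known exactly. Their poses are not given: they have to be found in the camera images.
- rack: Plywood bottle rack fixed to the table, 110 x 240 x 59 mm (x, y, z), origin at the centre of its underside, z up. 9 mm base board; top board from 50 to 59 mm height with two square through cut-outs 67 mm wide at y = -55 and +55 mm, which keep the bottles from turning. Bottles stand on the base board: a seated bottle's origin is 9 mm above the rack's.
- bottle_1: One of two look-alike white square plastic bottles, 64 x 64 mm, origin at the centre of its underside, z up. Body 100 mm tall, low shoulder to 111 mm, round neck 28 mm wide to the mouth at 140 mm; 150 mm tall with cap. Stands in either cut-out with 1.5 mm play each side (yaws a few degrees). It may be the full or the nearly empty one.
- bottle_2: The other look-alike bottle: same shape, sizes and origin; it too may be the full or the nearly empty one. With cap the full one weighs 0.40 to 0.50 kg, the other 0.08 to 0.12 kg; only lifting tells. A bottle can be lifted by its closed cap. 10 to 20 mm is enough and keeps it in its cut-out (its foot leaves the top board at 50 mm).
- cap_1: White ribbed push-and-turn cap on bottle_1, 45 mm diameter, 30 mm tall; origin on its axis, 10 mm below its flat top, z up. Closed, the origin is level with the mouth, x along the bottle's x, lower rim 9 mm above the shoulder. Lugs inside sit under ledges on the neck, held up by a spring: it turns only when pressed down 3.5 mm or more (stop at 5 mm; 5 N at first, 12 N at the stop).
- cap_2: The same cap on bottle_2. Both work alike: held down, the cap turns anticlockwise seen from above and lifts straight off once it has turned 45 to 75 degrees on the bottle (60 is best; a hard stop is felt at about 80). The bottle itself may turn 2 to 5 degrees with it in its cut-out. The spring raises a freed cap a little.
- bead_box: Bystander: open clear plastic bead organiser, 75 x 150 x 24 mm, origin at the centre of its underside.
- cutter: Bystander: steel ring clay cutter, 52 mm diameter, 25 mm high, origin at the centre of its underside.
- spatula: Bystander: flat clay modelling spatula, wooden handle and steel blade, 178 mm long lying along its x axis, 10 mm high.
There are look-alikes about, which are no part of the job. What is shaped like the bottle_1 but green or red is not meant.

How it is judged:
By the outcome, as a careful person would: the job done as asked, in the order asked, and still so for the second after the job is handed in, while the arm keeps its last pose, push and grip.
It also fails if it takes over 51 s, if anything falls off the work surface, if the arm or the gripper's body presses on something with over 40 N, if the wrist force passes 120 N, or if a joint passes its speed limit or range.

## Working session

There is one attempt and no reset: what is moved stays moved. The work goes in short steps, each a Python script; the robot and the scene stay as the last script left them, time stands still between calls to the robot, and variables do not carry over. Pictures are saved under pics/ and viewed, and the job is handed in when it is done.

```bash
ls; mkdir -p pics
python3 - <<'E'
from workcell import robot, optics
import cv2
for n in ("scene","top"):
    c=optics.camera(n); cv2.imwrite(f"pics/{n}0.png",c["pixels"][:,:,::-1])
    print(n,c["fx"],c["fy"],c["cx"],c["cy"],c["R"],c["t"])
print(robot.get_time_s(),robot.get_orientation(),robot.get_force(),robot.get_gripper_width())
E
```

```text
pics
scene 452.3786700888335 452.3786700888335 287.4081165672122 215.3462949237704 [[ 0.85365227  0.52061361  0.01546847]
 [ 0.31679387 -0.49541628 -0.808829  ]
 [-0.41342406  0.69535903 -0.58784043]] [-0.53270469 -0.07185067  1.32953873]
top 479.68981673503225 479.68981673503225 286.37847503569884 213.7100194111998 [[-0.00257163 -0.99994506 -0.01016174]
 [-0.98528877  0.00427011 -0.17084437]
 [ 0.17087838  0.0095729  -0.98524562]] [0.07128357 0.5744148  1.19199323]
0.1 [-3.14154915e+00  1.43112062e-03 -1.11899742e+00] [ 0.22871314 -0.38971832  0.22485376] 0.08556738688365521
```

View pics/scene0.png

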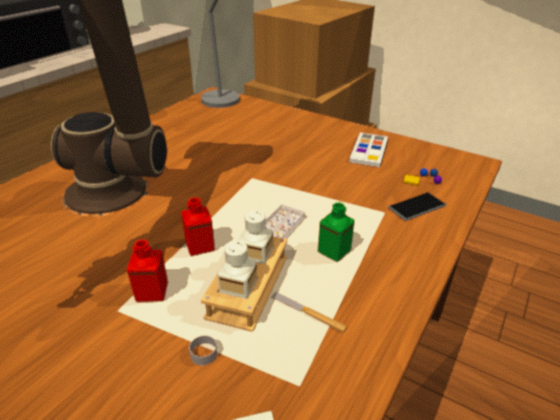

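View pics/top0.png

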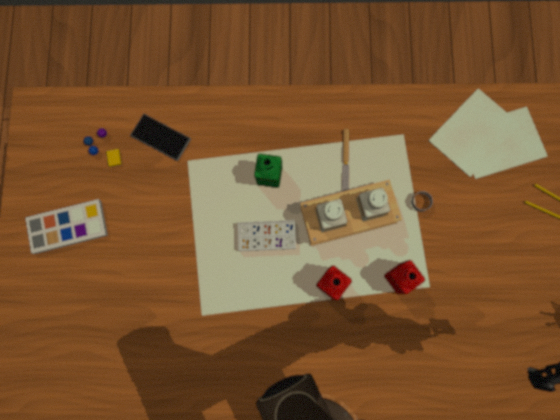

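The two white bottles stand in the rack: caps at about (333,209) and (378,199) in the top view, (237,253) and (256,222) in the scene view. The red bottles at (334,283) and (405,277) and the green one at (268,170) are look-alikes: wrong colour and not in the rack. I'll confirm in an enlarged crop.

Run:
```python
import cv2,numpy as np
a=cv2.imread("pics/top0.png")[165:260,285:435]; a=cv2.resize(a,None,fx=5,fy=5,interpolation=cv2.INTER_CUBIC)
b=cv2.imread("pics/scene0.png")[195:335,190:300]; b=cv2.resize(b,None,fx=4,fy=4,interpolation=cv2.INTER_CUBIC)
a=cv2.convertScaleAbs(a,alpha=1.2);cv2.imwrite("pics/ctop.png",a);cv2.imwrite("pics/cscene.png",b)
```

```text
(no output)
```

View pics/ctop.png

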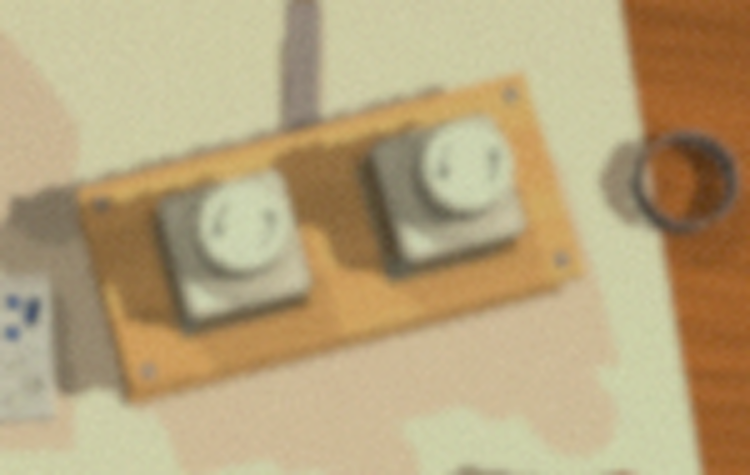

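View pics/cscene.png

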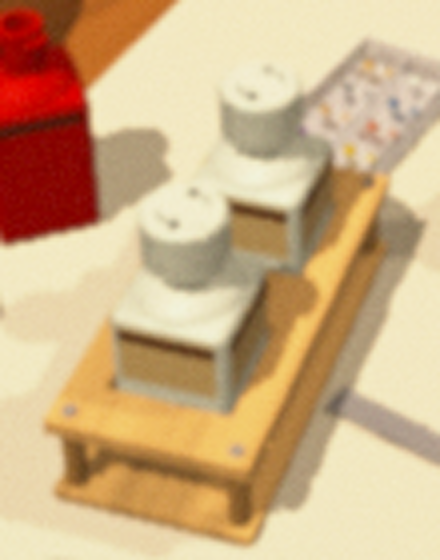

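```bash
cat > H.py <<'E'
import numpy as np
T=dict(f=479.68981673503225,cx=286.37847503569884,cy=213.7100194111998,R=np.array([[-0.00257163,-0.99994506,-0.01016174],[-0.98528877,0.00427011,-0.17084437],[0.17087838,0.0095729,-0.98524562]]),t=np.array([0.07128357,0.5744148,1.19199323]))
S=dict(f=452.3786700888335,cx=287.4081165672122,cy=215.3462949237704,R=np.array([[0.85365227,0.52061361,0.01546847],[0.31679387,-0.49541628,-0.808829],[-0.41342406,0.69535903,-0.58784043]]),t=np.array([-0.53270469,-0.07185067,1.32953873]))
def ray(C,u,v):
    d=C['R'].T@np.array([(u-C['cx'])/C['f'],(v-C['cy'])/C['f'],1]); return -C['R'].T@C['t'],d
def atz(C,u,v,z):
    o,d=ray(C,u,v); return o+d*(z-o[2])/d[2]
def proj(C,X):
    p=C['R']@np.asarray(X)+C['t']; return C['f']*p[0]/p[2]+C['cx'],C['f']*p[1]/p[2]+C['cy']
E
python3 - <<'E'
from H import *
tc=lambda u,v:((u+.5)/5-.5+285,(v+.5)/5-.5+165)
sc=lambda u,v:((u+.5)/4-.5+190,(v+.5)/4-.5+195)
P=[atz(T,*tc(*p),.059)[:2] for p in [(80,187),(522,72),(583,278),(130,402)]]
print(np.round(P,4)); c=np.mean(P,0); print("rack c",c)
for i in range(4):
    d=P[(i+1)%4]-P[i]; print(np.linalg.norm(d),np.degrees(np.arctan2(d[1],d[0])))
for n,p,q in(("A",(240,225),(260,95)),("B",(467,167),(185,213))):
    print(n,atz(T,*tc(*p),.159),atz(S,*sc(*q),.159))
Q=[atz(S,*sc(*p),.059)[:2] for p in [(45,425),(250,470),(388,178)]]
print(np.round(Q,4),np.linalg.norm(Q[0]-Q[1]),np.linalg.norm(Q[1]-Q[2]),(Q[0]+Q[2])/2)
E
```

```text
[[ 0.6036  0.0325]
 [ 0.6634 -0.1974]
 [ 0.5549 -0.2243]
 [ 0.4922  0.0079]]
rack c [ 0.57850558 -0.09535812]
0.2375515088393113 -75.41871112297106
0.11170256556033879 -166.0656336374395
0.2406012160572485 105.1275819248265
0.11407052402729222 12.420971791271516
A [ 0.56508419 -0.04081653  0.159     ] [ 0.57127442 -0.05233769  0.159     ]
B [ 0.5925092  -0.14868196  0.159     ] [ 0.59583033 -0.15193403  0.159     ]
[[ 0.5597 -0.2286]
 [ 0.6633 -0.1984]
 [ 0.6022  0.0305]] 0.10790726428242235 0.23689207763267223 [ 0.58095572 -0.09906116]
```

Run:
```python
from H import *
import cv2
outs=[]
for C,n,x0,y0,w,h,s in((T,"top",285,165,150,95,5),(S,"scene",190,195,110,140,4)):
    im=cv2.imread(f"pics/{n}0.png")[y0:y0+h,x0:x0+w]; im=cv2.resize(im,None,fx=s,fy=s,interpolation=cv2.INTER_CUBIC)
    def dr(pts,col):
        q=np.array([proj(C,p) for p in pts]); q=((q-[x0,y0]+.5)*s-.5).round().astype(int)
        cv2.polylines(im,[q],True,col,1)
    c=np.array([.579,-.096]);yaw=np.radians(15);R=np.array([[np.cos(yaw),-np.sin(yaw)],[np.sin(yaw),np.cos(yaw)]])
    for z in (0,.059): dr([[*(c+R@p),z] for p in [(-.055,-.12),(.055,-.12),(.055,.12),(-.055,.12)]],(0,0,255))
    for sy in(.055,-.055):
        b=c+R@np.array([0,sy])
        for z in(.159,.129): dr([[b[0]+.0225*np.cos(a),b[1]+.0225*np.sin(a),z] for a in np.linspace(0,6.28,40)],(255,0,0))
        dr([[*(b+R@np.array(p)*.032),.109] for p in [(-1,-1),(1,-1),(1,1),(-1,1)]],(0,160,0))
    cv2.imwrite(f"pics/ov_{n}.png",im)
```

```text
(no output)
```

View pics/ov_top.png

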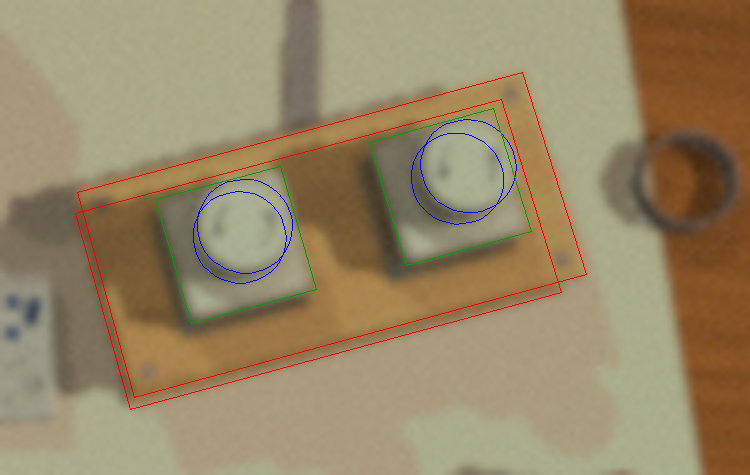

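View pics/ov_scene.png

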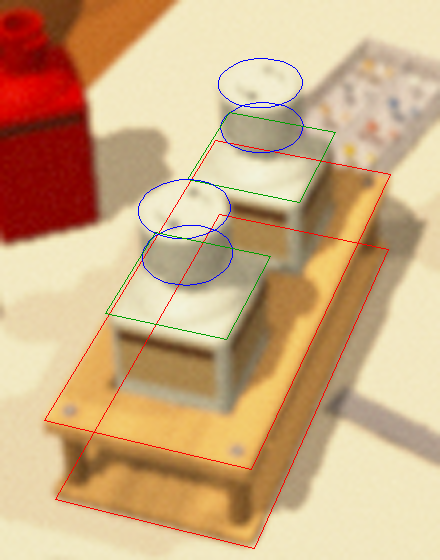

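Run:
```python
from workcell import robot, kin
import numpy as np
for n,x,y in(("A",.565,-.042),("B",.5927,-.1485)):
  for z in (.2,.125):
    for yaw in (-1.8,-1.119,-.6,0,.5,1.,1.5,2):
      q=kin.solve_ik([x,y,z],[np.pi,0,yaw]); print(n,z,yaw,None if q is None else np.round(q,3))
```

```text
A 0.2 -1.8 [-0.074  0.206 -0.012  1.352  0.    -2.987]
A 0.2 -1.119 [-0.074  0.206 -0.012  1.352  0.     2.616]
A 0.2 -0.6 [-0.074  0.206 -0.012  1.352  0.     2.097]
A 0.2 0 [-0.074  0.206 -0.012  1.352  0.     1.497]
A 0.2 0.5 [-0.074  0.206 -0.012  1.352  0.     0.997]
A 0.2 1.0 [-0.074  0.206 -0.012  1.352  0.     0.497]
A 0.2 1.5 [-0.074  0.206 -0.012  1.352  0.    -0.003]
A 0.2 2 [-0.074  0.206 -0.012  1.352  0.    -0.503]
A 0.125 -1.8 [-0.074  0.224 -0.156  1.192  0.    -2.987]
A 0.125 -1.119 [-0.074  0.224 -0.156  1.192  0.     2.616]
A 0.125 -0.6 [-0.074  0.224 -0.156  1.192  0.     2.097]
A 0.125 0 [-0.074  0.224 -0.156  1.192  0.     1.497]
A 0.125 0.5 [-0.074  0.224 -0.156  1.192  0.     0.997]
A 0.125 1.0 [-0.074  0.224 -0.156  1.192  0.     0.497]
A 0.125 1.5 [-0.074  0.224 -0.156  1.192  0.    -0.003]
A 0.125 2 [-0.074  0.224 -0.156  1.192  0.    -0.503]
B 0.2 -1.8 [-0.245  0.292  0.098  1.377  0.     3.125]
B 0.2 -1.119 [-0.245  0.292  0.098  1.377  0.     2.444]
B 0.2 -0.6 [-0.245  0.292  0.098  1.377  0.     1.925]
B 0.2 0 [-0.245  0.292  0.098  1.377  0.     1.325]
B 0.2 0.5 [-0.245  0.292  0.098  1.377  0.     0.825]
B 0.2 1.0 [-0.245  0.292  0.098  1.377  0.     0.325]
B 0.2 1.5 [-0.245  0.292  0.098  1.377  0.    -0.175]
B 0.2 2 [-0.245  0.292  0.098  1.377  0.    -0.675]
B 0.125 -1.8 [-0.245  0.306 -0.048  1.217  0.     3.125]
B 0.125 -1.119 [-0.245  0.306 -0.048  1.217  0.     2.444]
B 0.125 -0.6 [-0.245  0.306 -0.048  1.217  0.     1.925]
B 0.125 0 [-0.245  0.306 -0.048  1.217  0.     1.325]
B 0.125 0.5 [-0.245  0.306 -0.048  1.217  0.     0.825]
B 0.125 1.0 [-0.245  0.306 -0.048  1.217  0.     0.325]
B 0.125 1.5 [-0.245  0.306 -0.048  1.217  0.    -0.175]
B 0.125 2 [-0.245  0.306 -0.048  1.217  0.    -0.675]
```

```bash
python3 - <<'E'
from workcell import robot, optics, open_jaws, grab
import numpy as np,cv2
p=np.array([.5922,-.1487]); o=[np.pi,0,.26]
robot.goto([*p,.20],o); print(robot.get_time_s(),np.round(robot.get_force(),2))
robot.servo_line([*p,.133],o,v=.08); print(robot.get_time_s(),robot.get_tool_pos(),np.round(robot.get_force(),2))
for n in("scene","top"):
    c=optics.camera(n); cv2.imwrite(f"pics/{n}1.png",c["pixels"][:,:,::-1])
print(robot.get_time_s())
E
python3 -c "
import cv2
a=cv2.imread('pics/scene1.png')[130:330,160:360];cv2.imwrite('pics/c1.png',cv2.resize(a,None,fx=3,fy=3))"
```

```text
1.875 [-0.85 -0.25  0.24]
2.8583 [ 0.59252721 -0.14881113  0.13357501] [0.45 0.02 0.24]
2.9583
```

View pics/c1.png

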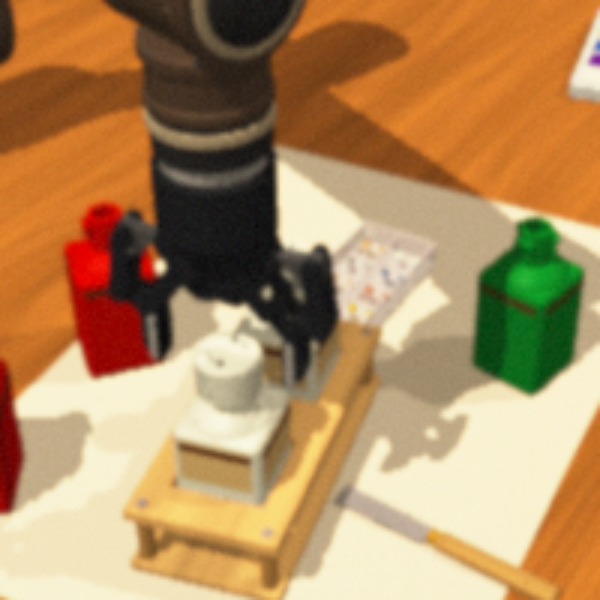

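Run:
```python
from H import *
for s in(-.0425,0,.0425):
  for z in (.133,.146):
    u,v=proj(S,[.5925+s*np.cos(.26),-.1488+s*np.sin(.26),z]); print(s,z,round((u-160)*3),round((v-130)*3))
```

```text
-0.0425 0.133 169 367
-0.0425 0.146 168 352
0 0.133 228 379
0 0.146 227 364
0.0425 0.133 289 392
0.0425 0.146 288 377
```

The gripper straddles the near bottle's cap: fingers at crop (155,340) and (295,370), with the cap at (230,370). The tips sit about 13 mm high, as they should when open. I'll go a little lower, grip and heft.

```bash
cat >> H.py <<'E'
from workcell import robot
def fz(n=8):
    a=[]
    for _ in range(n):
        a.append(robot.get_force()); robot.hold(.03)
    return np.round(np.mean(a,0),2)
E
python3 - <<'E'
from H import *
from workcell import robot, grab
o=[np.pi,0,.26];p=[.5922,-.1487]
robot.servo_line([*p,.126],o,v=.05); f0=fz()
grab(60); print(robot.get_time_s(),robot.get_gripper_width(),robot.get_tool_pos(),f0,fz())
robot.servo_line([*p,.138],o,v=.04); robot.hold(.2)
print(robot.get_time_s(),robot.get_tool_pos(),fz(),robot.get_gripper_width())
E
```

```text
3.975 0.04385091904280824 [ 0.59255471 -0.14864338  0.1263089 ] [-0.24 -0.21  0.08] [1.1  0.77 1.9 ]
4.8917 [ 0.59193988 -0.14865736  0.13762667] [ 0.12 -0.01 -4.32] 0.04394809139067428
```

The load is 4.3 N, about 0.44 kg, so this is the full bottle. Setting it down.

Run:
```python
from H import *
from workcell import robot
o=[np.pi,0,.26];p=[.5922,-.1487]
robot.servo_line([*p,.1255],o,v=.03); robot.hold(.3)
print(robot.get_time_s(),robot.get_tool_pos(),fz())
for z in (.1245,.1235,.1225,.1215,.1205):
    robot.servo_line([*p,z],o,v=.01); robot.hold(.1); print(z,np.round(robot.get_tool_pos(),5),fz(5),np.round(robot.get_gripper_width(),5))
    if robot.get_force()[2]>14: break
print(robot.get_time_s())
```

```text
6.025 [ 0.59242345 -0.14868305  0.12608329] [-0.87  0.97  5.09]
0.1245 [ 0.59243 -0.1487   0.12505] [-1.58  1.64  6.59] 0.04423
0.1235 [ 0.59246 -0.1487   0.12427] [-2.05  1.01  7.74] 0.04391
0.1225 [ 0.59248 -0.1487   0.12349] [-2.54  1.68  8.14] 0.04356
0.1215 [ 0.59254 -0.14871  0.12272] [-2.62  1.94  9.84] 0.04348
0.1205 [ 0.59255 -0.14872  0.12192] [-3.16  1.79 10.45] 0.04395
8.875
```

Run:
```python
from H import *
from workcell import robot,kin
o=[np.pi,0,.26];p=[.5922,-.1487]
z=.1205
while True:
    z-=.0005; robot.servo_line([*p,z],o,v=.01); robot.hold(.1); f=fz(4); 
    print(round(z,4),robot.get_tool_pos()[2],f)
    if f[2]>13.5 or z<.1175: break
for d in (8,20,32,44,54,60):
    q=kin.solve_ik([*p,z],[np.pi,0,.26+np.radians(d)])
    robot.movej(q); robot.hold(.1)
    print(d,np.round(robot.get_tool_pos(),4),round(np.degrees(robot.get_orientation()[2]-.26),1),fz(3),np.round(robot.get_torque(),2),robot.get_time_s(),robot.get_gripper_width())
    if abs(robot.get_torque()[2])>2.: break
```

```text
0.12 0.12150754386918888 [-3.38  2.04 11.21]
0.1195 0.12118530797375736 [-3.65  2.18 12.08]
0.119 0.1211932060149085 [-4.37  2.26 14.58]
8 [ 0.5932 -0.149   0.1212] 8.0 [-2.82  0.95 13.8 ] [0.23 0.53 0.06] 10.7833 0.04350081969923042
20 [ 0.5935 -0.1491  0.1212] 20.0 [-1.37  0.48 12.91] [0.2  0.3  0.04] 11.3 0.04370315426542832
32 [ 0.5935 -0.149   0.1212] 32.0 [-1.17  0.88 12.47] [ 0.2   0.3  -0.01] 11.8167 0.04385913580464063
44 [ 0.5936 -0.149   0.1212] 44.0 [-1.14  0.61 12.29] [0.21 0.24 0.08] 12.3333 0.04369834618829493
54 [ 0.5936 -0.1489  0.1212] 54.0 [-0.9   1.25 12.08] [0.23 0.28 0.06] 12.825 0.04414924010350753
60 [ 0.5936 -0.149   0.1212] 60.0 [-1.13  1.25 12.64] [0.19 0.2  0.05] 13.275 0.04380838067224421
```

Run:
```python
from H import *
from workcell import robot,kin
p=[.5922,-.1487]
o=[np.pi,0,.26+np.radians(63)]
robot.movej(kin.solve_ik([*p,.119],o)); robot.hold(.2)
print(np.degrees(robot.get_orientation()[2]-.26),fz(4),robot.get_torque())
p=[.5932,-.1489]
for z in (.123,.127,.131,.135):
    robot.servo_line([*p,z],o,v=.03); robot.hold(.15); print(z,np.round(robot.get_tool_pos(),4),fz(5),robot.get_time_s())
```

```text
63.014438267025064 [-1.06  1.07 12.2 ] [0.21817026 0.28810798 0.07888281]
0.123 [ 0.5936 -0.149   0.1241] [-2.01  1.57  8.34] 14.4667
0.127 [ 0.5935 -0.1489  0.127 ] [0.52 0.28 4.  ] 15.0667
0.131 [ 0.5929 -0.1489  0.1305] [-0.27 -0.07 -0.37] 15.6667
0.135 [ 0.5932 -0.1489  0.135 ] [ 0.12  0.14 -0.24] 16.2667
```

Run:
```python
from H import *
from workcell import robot,optics
import cv2
o=[np.pi,0,.26+np.radians(63)]
robot.servo_line([.5925,-.1487,.173],o,v=.06); robot.hold(.3)
print(robot.get_tool_pos(),robot.get_orientation(),fz(),robot.get_gripper_width(),robot.get_time_s())
for n in("scene","top"):
    c=optics.camera(n); cv2.imwrite(f"pics/{n}2.png",c["pixels"][:,:,::-1])
a=cv2.imread('pics/scene2.png')[130:330,160:360];cv2.imwrite('pics/c2.png',cv2.resize(a,None,fx=3,fy=3))
a=cv2.imread('pics/top2.png')[120:320,200:460];cv2.imwrite('pics/t2.png',cv2.resize(a,None,fx=3,fy=3))
```

```text
[ 0.59233724 -0.14866554  0.17264515] [-3.14097257e+00 -3.27159299e-05  1.35954200e+00] [ 0.19 -0.23 -0.44] 0.04391029400870349 17.6167
```

View pics/c2.png

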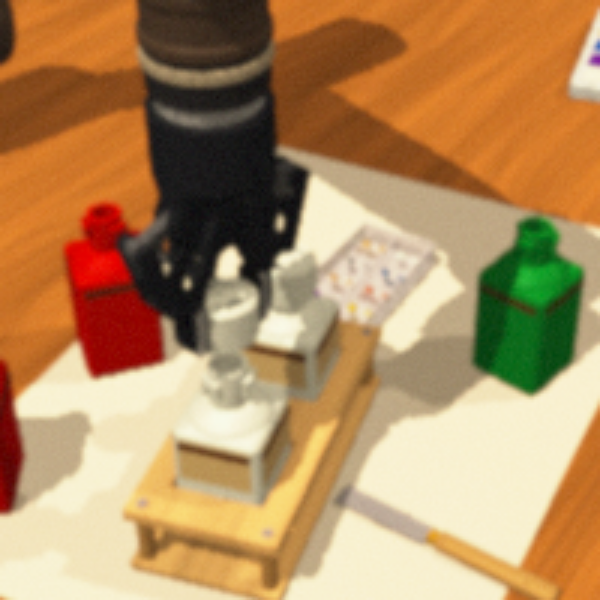

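View pics/t2.png

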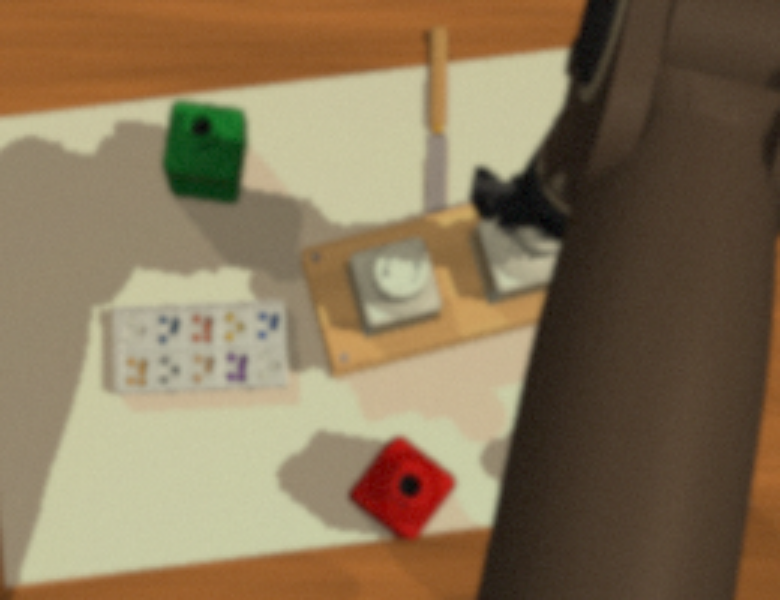

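The cap is held level at crop (232,315), directly above the open neck at (230,380). The bottle stands as low in the rack as before, the other bottle is closed, and the things in view have not moved. Handing in.

Run:
```python
from workcell import robot,job
import numpy as np
robot.hold(.3); print(np.abs(robot.get_qd()).max(),robot.get_time_s()); job.close_job()
```

```text
0.002061360875834041 18.0167
the job is handed in; nothing more can be done
```

The full bottle is open, and I handed the job in at 18.0 s with its cap held upright and still in the gripper above its own mouth.

- **Finding the full bottle:** I hefted the near bottle (smaller y) about 12 mm by its closed cap. It read 4.3 N, about 0.44 kg, so it is the full one. I did not heft the other bottle, because this weight was unambiguous.
- **Opening:** I set it back down and pressed the cap to its stop at about 12–14 N. I then turned it 63° anticlockwise and lifted it free. After lifting, the load was only about 0.2–0.4 N, so the bottle did not come up with the cap.
- **Last checks:** The cap is held about 47 mm above its closed position, which puts its rim about 27 mm above the mouth. In the pictures, both bottles stand down in the rack, the other one still closed. The bead box, spatula and green bottle have not moved, nor has the red bottle in view.
- **Not checked:** The ring cutter and the second red bottle were hidden or out of frame in the last pictures. I never moved the gripper near the cutter. No check failed.

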